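# Clear the marking-out board and set the try square on the handle blank

## Task

Check the end of the hardwood handle blank that lies left of the plywood marking-out board for square on that board. First clear the steel bar offcut off the board and lay it flat in the steel tray; then lay the blank on the board, its long side flush against the fence and one end flush against the end stop. Last, lay the try square flat on the board against the blank, the stock flush along the blank's front side (the side away from the fence) and the blade flush across the blank's free end, let go, and leave the other things on the bench where they are.

Things in the scene. Friction and masses are not known exactly. Their poses are not given: they have to be found in the camera images.
- nest (a point): Inner corner on the fixed plywood board's top (15 mm over the bench), where the planes of the fence's and end stop's inner faces meet. x points square into the fence (away from the robot), y along the fence into the end stop, z up; the board's yaw varies. Blank's place: x -34 to 0, y -130 to 0 mm. Square's stock centre when done: x -44, y -98, z 20 mm, blade pointing to +x.
- board_centre (a point): Centre of the top of the fixed plywood marking-out board, 180 (x) x 250 (y) x 15 mm thick; axes as the nest's, which lies at x +45, y +105 mm from here.
- fence (a point): Fence: dark steel strip screwed on the board near its far edge, 100 mm long (y), 16 mm wide, 10 mm high, so the blank (26 mm) stands 16 mm above it; middle of its inner face at board level. It ends 30 mm short of the blank's free end, leaving room for the blade.
- end_stop (a point): End stop: dark steel strip like the fence, 80 mm long (along x), 16 mm wide, 10 mm high, at the board's left end; middle of its inner face (which looks to -y) at board level.
- tray_floor (a point): Fixed open sheet-steel tray, 160 x 100 mm outside, 28 mm high, walls and floor 3 mm; the centre of its inner floor, 3 mm over the bench; x along its length, y across.
- offcut_centre (a point): Loose square steel bar offcut, dark brown, 115 x 20 x 20 mm, 0.35 kg, at the start lying on the board across the work place; its centre; x along its length. (The dressing stick is alike in size but is rough grey stone and lies on the bench.)
- blank_centre (a point): Loose plain hardwood handle blank, a rectangular block 34 x 130 x 26 mm high, about 0.09 kg, lying on the bench left of the board; its centre, half-way up (13 mm); y along its length, x across its 34 mm width.
- square_stock (a point): Loose L-shaped try square, 0.26 kg, lying flat on the bench left of the board: a deep dark hardwood stock 20 mm wide, 120 mm long and 40 mm high, and a flat steel blade 28 mm wide, 5 mm thick, 100 mm long beyond the stock, level with the stock's underside. Point: the stock's centre, half-way up (20 mm); y along the stock, x across towards the blade, which leaves its brass-faced inner side at the -y end.
- square_corner (a point): Inner corner of the try square, where the stock's inner face meets the blade's inner edge, at the underside: 10 mm in x, -32 mm in y and -20 mm in z from the stock's centre; x along the blade, y along the stock. The blank nests here, at positive x and y.
- dressing_stick: Grey stone dressing stick lying on the bench, 110 x 20 x 20 mm; bystander, leave it alone; origin at the centre of its underside
- pipe_offcut: Rusty pipe offcut standing on end, 34 x 34 x 82 mm; bystander, leave it alone; origin at the centre of its underside
- tape_measure: Yellow tape measure standing on edge, 34 x 78 x 64 mm; bystander, leave it alone; origin at the centre of its underside
- marker: White marker pen with a blue cap, lying, 130 x 17 x 19 mm; bystander, leave it alone; origin at the centre of its underside
- nut: Large hexagon steel nut lying flat, 34 x 30 x 16 mm; bystander, leave it alone; origin at the centre of its underside
- bolt: Steel bolt standing on its head, 27 x 24 x 67 mm; bystander, leave it alone; origin at the centre of its underside

How it is judged (in metres and radians):
On the way, in this order (a step that is already met when the one before it is completed fails the run):
1. the offcut lies flat in the tray (x of offcut_centre in the frame of tray_floor between -0.06 and 0.06 m and y of offcut_centre in the frame of tray_floor between -0.04 and 0.04 m and z of offcut_centre in the frame of tray_floor between 0.006 and 0.015 m), for 0.2 s.
2. the blank lies on the board, flush against the fence and the end stop (x of blank_centre in the frame of nest between -0.0195 and -0.015 m and y of blank_centre in the frame of nest between -0.0675 and -0.063 m and z of blank_centre in the frame of nest between 0.0105 and 0.0155 m and angle between the y axis of blank_centre and the y axis of nest, either way round below 0.035 rad), for 0.2 s.
At the end, for the whole second after the job is handed in: Offcut lies flat in the tray; blank lies on the board within 2.5 mm of fence and end stop, parallel to the fence within 0.035 rad; square lies flat on the board, the blank within 2.5 mm of its stock and blade and parallel to the stock within 0.035 rad; all stays so when released (all of step 1 and all of step 2 and x of blank_centre in the frame of square_corner between 0.015 and 0.0195 m and y of blank_centre in the frame of square_corner between 0.063 and 0.0675 m and z of square_corner in the frame of nest between -0.002 and 0.003 m and angle between the y axis of blank_centre and the y axis of square_corner, either way round below 0.035 rad and angle between square_corner's own z axis and vertical below 0.04 rad); the robot touches nothing.
It fails at once if a bystander (dressing stick, pipe offcut, tape measure, marker, nut or bolt) is moved by more than 20 mm or knocked over (distance of any of dressing_stick, pipe_offcut, tape_measure, marker, nut, bolt from where it was at the start of the episode above 0.02 m or angle between any of dressing_stick, pipe_offcut, tape_measure, nut, bolt's own z axis and vertical above 0.5 rad).
It also fails if it takes over 72 s, if anything falls off the work surface, if the arm or the gripper's body presses on something with over 40 N, if the wrist force passes 120 N, or if a joint passes its speed limit or range.

## Robot

A 6-joint arm with a two-finger parallel gripper is mounted at the origin on a cart in front of the work surface, level with it; the furniture and walls round the work are solid. World frame = base frame: x ahead of the robot, y to its left, z up, the work surface at z = 0. Lengths are in mm, angles in rad, forces in N, time in s.
With the tool pointing down it reaches from about 425 to 950 mm from the base axis. Payload 14.7 kg.
Tool frame: the origin (TCP) lies at the very end of the fingers, on their centre line; the grasp point (between the pads) lies 19 mm behind it; z points along the fingers, y is the line along which they close (so a half turn about z gives the same grasp; the last joint's range is limited). The gripper opens to 85 mm and grips with 20 to 120 N. Pads are 22 mm wide; open, the fingers measure 114 mm over their backs; the gripper's body (76 mm by 85 mm) begins 54 mm behind the grasp point. The pads swing forward as they close: fully open they stand 13 mm farther back than shut.
Start: joints at [-0.047, 0.48, 1.596, -0, 1.065, -0.047], TCP at [649.994, 0.021, 231.297] pointing down, gripper open.
Joint ranges: [-2.75, 2.75], [-0.82, 2.05], [0.23, 2.67], [-1.56, 4.7], [0.09, 2.69], [-2.92, 2.92]. Speed limits (rad/s): [1.89, 1.89, 2.39, 3.01, 3.01, 3.01].

## Interface

Orientations are given as a rotation vector (axis times angle).
In Python, from station import arm, jaws, kinematics, eyes, job, current_t, current_qpos, current_dq, current_tau, current_ee_pos, current_eef_rot, current_force, current_torque, current_gripper_width, current_grasp_force gives the robot as it stands. Calls block until the motion is done:
- arm.reach(position, orientation): joint-space move of the TCP to a pose.
- arm.move_linear(position, rot=None, v=150, until_force=None): straight line of the TCP; rot=None keeps the orientation; v is the mean speed in mm/s. With until_force (N) it stops when the force on the tool has changed by that much, and returns True; else False.
- arm.set_joints(angles): joint-space move.
- jaws.command_gripper(opening, squeeze=None): finger opening in mm; squeeze is the grip in N (None keeps the last); returns when the fingers have stopped.
- arm.pause(seconds).
- kinematics.solve_ik(position, orientation): joint angles nearest the present ones, or None.
- eyes.grab_frame(name): name is "scene" or "side" or "wrist"; returns the picture (480x640x3 uint8, red, green, blue); there is no depth.
- eyes.camera_model(name): a dict with "K" (3x3 intrinsics, pixels), "rvec" (rotation vector, rad) and "tvec" (3), from world to camera coordinates, as OpenCV has them. Camera axes: x right, y down, z forward; pixel columns grow to the right and rows downward; lengths in mm; the calibration is good to about 2 mm. The wrist camera is an equidistant fisheye: a pixel r from the principal point sees the ray r / f radians off the axis. A picture is of the moment at which its call begins: read the wrist's pose just before it. camera_model takes no time and is no camera call; for the wrist camera it gives the pose at the moment of the call.
A pose or a line that the arm cannot do raises arm.IKError and nothing moves.
- job.close_job(): hands the job in; it is judged then, once.
Readings, each from a call of its own:
- current_t(): time.
- current_qpos(): joint angles.
- current_dq(): joint speeds.
- current_tau(): joint torques, N m.
- current_ee_pos(): TCP position.
- current_eef_rot(): TCP orientation.
- current_force(): force on the tool from outside, world axes, zero at the start.
- current_torque(): the same for the moment, N m.
- current_gripper_width(): finger opening in mm.
- current_grasp_force(): force on a finger pad.
Only numpy, scipy, OpenCV 4.12 (cv2) and the standard library are available. Lean on these libraries where they do the work, as an engineer would, in place of code of your own. Each camera call takes 0.05 s, during which the arm holds its last target. There are 200 camera calls.

## Working session

There is one attempt and no reset: what is moved stays moved. The work goes in short steps, each a Python script; the robot and the scene stay as the last script left them, time stands still between calls to the robot, and variables do not carry over. Pictures are saved under pics/ and viewed, at most 12 in all, crops included, and the job is handed in when it is done.

```bash
ls; mkdir -p pics; python3 - <<'E'
from station import *
import cv2
for n in ("scene","side","wrist"):
    m=eyes.camera_model(n); im=eyes.grab_frame(n)
    cv2.imwrite(f"pics/{n}0.png",im[:,:,::-1])
    print(n,m['K'].tolist() if hasattr(m['K'],'tolist') else m['K'],m['rvec'],m['tvec'])
print(current_t(),current_eef_rot())
E
```

```text
pics
scene [[475.61648430092936, 0.0, 322.3875746131764], [0.0, 475.61648430092936, 232.44620216833826], [0.0, 0.0, 1.0]] [ 0.82816562 -2.62885917  1.00523138] [ 436.69371078  280.52844936 1107.83045475]
side [[526.9592666590673, 0.0, 333.1751515721644], [0.0, 526.9592666590673, 241.50556568860134], [0.0, 0.0, 1.0]] [ 2.18750194 -0.20587336  0.09138286] [-546.12801273   66.7112169  1696.74258619]
wrist [[371.64829954431775, 0.0, 315.8456838998262], [0.0, 371.64829954431775, 243.16624780240613], [0.0, 0.0, 1.0]] [-2.81941725e+00  1.13848924e-03  2.20050343e-03] [-648.36490879  -39.78363044  380.26162124]
0.15 [-2.22097032e+00 -2.22095616e+00  9.24163607e-04]
```

View pics/scene0.png

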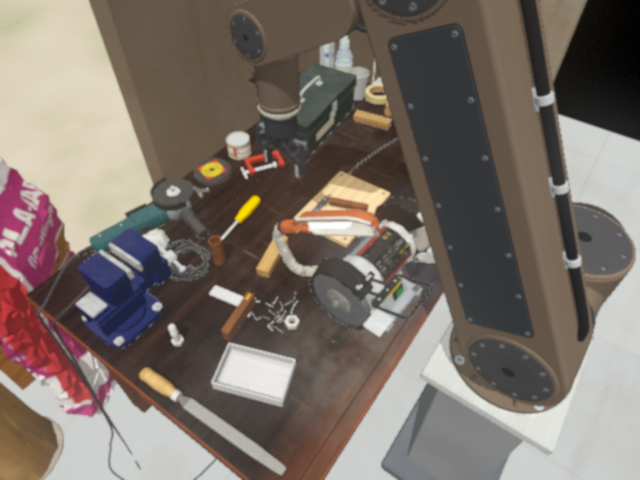

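View pics/wrist0.png

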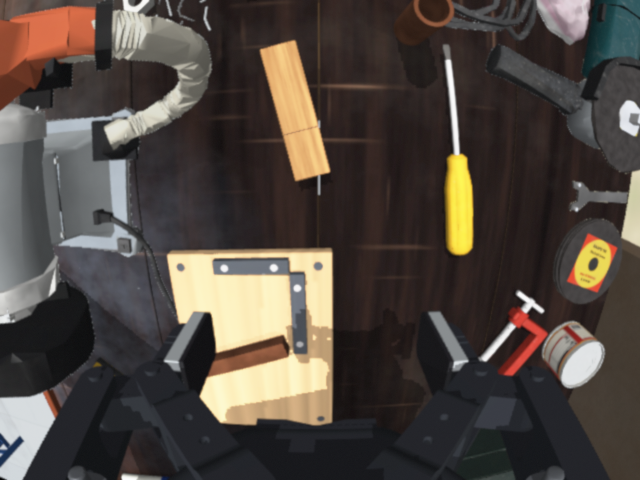

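View pics/side0.png

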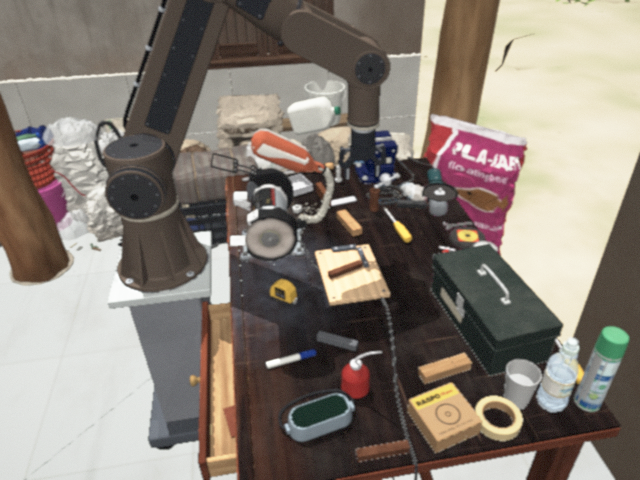

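Scene: tray at (255,373), square stock (237,315) with its blade at (228,295), nut (292,322) and bolt (176,335). Wrist: the board spans (170..332, 250..425), the offcut is at (248,357) and the blank at (295,110). The grinder and its hose are obstacles on the near side.

```bash
cat > h.py <<'E'
from station import *
import numpy as np, cv2
from scipy.spatial.transform import Rotation as R
def cast(name,m,px,z):
    """pixels -> world points on plane z"""
    px=np.atleast_2d(np.array(px,float)); K=m['K']; Rm=R.from_rotvec(np.ravel(m['rvec'])).as_matrix(); t=np.ravel(m['tvec'])
    d=np.c_[(px[:,0]-K[0][2])/K[0][0],(px[:,1]-K[1][2])/K[1][1]]
    if name=='wrist':
        th=np.linalg.norm(d,axis=1); s=np.where(th>1e-9,np.sin(th)/np.maximum(th,1e-9),1); v=np.c_[d*s[:,None],np.cos(th)]
    else: v=np.c_[d,np.ones(len(d))]
    w=v@Rm; c=-Rm.T@t
    k=(z-c[2])/w[:,2]
    return c+w*k[:,None]
def down(yaw):
    """tool pointing down; closing axis (tool y) at world angle yaw"""
    y=np.array([np.cos(yaw),np.sin(yaw),0]); z=np.array([0,0,-1.]); x=np.cross(y,z)
    return R.from_matrix(np.c_[x,y,z]).as_rotvec()
def snap(name,fn):
    m=eyes.camera_model(name); im=eyes.grab_frame(name); cv2.imwrite('pics/'+fn,im[:,:,::-1]); np.savez('pics/'+fn+'.npz',K=m['K'],rvec=m['rvec'],tvec=m['tvec']); return im,m
E
python3 - <<'E'
from h import *
ms=eyes.camera_model('scene'); mw=eyes.camera_model('wrist')
print(R.from_rotvec(current_eef_rot()).as_matrix().round(3))
print('tray corners top',cast('scene',ms,[[227,343],[296,357],[281,405],[211,384]],28).round())
print('stock top',cast('scene',ms,[[246,292],[254,295],[224,330],[230,336]],40).round())
print('blade',cast('scene',ms,[[216,286],[209,295]],5).round())
print('nut,bolt',cast('scene',ms,[[292,322],[176,335]],10).round())
print('blank',cast('wrist',mw,[[261,48],[297,41],[329,172],[295,181]],26).round())
print('board',cast('wrist',mw,[[168,251],[332,249],[332,424]],15).round())
print('offcut',cast('wrist',mw,[[285,337],[288,347],[208,362],[212,376]],35).round())
print('hose/grinder',cast('wrist',mw,[[210,70],[135,200],[50,390]],100).round(), cast('wrist',mw,[[425,15]],80).round())
for p in [[650,200,350],[600,420,350],[550,500,350]]:
    print(p,kinematics.solve_ik(p,down(np.pi/2)), kinematics.solve_ik(p,down(0)))
E
```

```text
[[ 0.     1.    -0.001]
 [ 1.    -0.     0.   ]
 [ 0.    -0.001 -1.   ]]
tray corners top [[542. 368.  28.]
 [392. 305.  28.]
 [352. 410.  28.]
 [504. 460.  28.]]
stock top [[593. 241.  40.]
 [571. 237.  40.]
 [565. 351.  40.]
 [543. 355.  40.]]
blade [[687. 255.   5.]
 [683. 286.   5.]]
nut,bolt [[461. 230.  10.]
 [664. 415.  10.]]
blank [[598. 155.  26.]
 [632. 160.  26.]
 [661.  36.  26.]
 [629.  28.  26.]]
board [[ 489.  -46.   15.]
 [ 665.  -44.   15.]
 [ 670. -293.   15.]]
offcut [[ 615. -137.   35.]
 [ 618. -150.   35.]
 [ 524. -175.   35.]
 [ 526. -196.   35.]]
hose/grinder [[ 571.  125.  100.]
 [ 502.   28.  100.]
 [ 324. -197.  100.]] [[735. 175.  80.]]
[650, 200, 350] [ 2.53930172e-01  4.40159618e-01  1.36718188e+00 -4.44089210e-16
  1.33425116e+00 -1.31686615e+00] [ 2.53930172e-01  4.40159618e-01  1.36718188e+00 -4.44089210e-16
  1.33425116e+00  2.53930172e-01]
[600, 420, 350] [ 5.69342942e-01  5.26108140e-01  1.22558963e+00 -4.44089210e-16
  1.38989488e+00 -1.00145339e+00] [ 5.69342942e-01  5.26108140e-01  1.22558963e+00 -4.44089210e-16
  1.38989488e+00  5.69342942e-01]
[550, 500, 350] [ 6.97039791e-01  5.44585949e-01  1.19409512e+00 -4.44089210e-16
  1.40291158e+00 -8.73756536e-01] [ 6.97039791e-01  5.44585949e-01  1.19409512e+00 -4.44089210e-16
  1.40291158e+00  6.97039791e-01]
```

```bash
python3 - <<'E'
from h import *
ims=[]
for i,p in enumerate([[640,60,330],[600,230,330]]):
    arm.reach(p,down(0)); im,m=snap('wrist',f'w1{i}.png'); ims.append(im)
    print(-R.from_rotvec(m['rvec']).as_matrix().T@m['tvec'],current_t(), current_ee_pos())
cv2.imwrite('pics/mos1.png',cv2.resize(np.vstack(ims),(580,870))[:, :, ::-1][:0] if 0 else cv2.resize(np.hstack(ims),(800,300),interpolation=cv2.INTER_AREA)[:,:,::-1])
E
```

```text
[638.96797322 142.50927206 472.38942462] 0.7333 [639.67530353  59.99865664 329.62464031]
[599.13580355 311.81600623 470.68321698] 1.5167 [600.10148363 229.12501097 329.27301913]
```

View pics/w11.png

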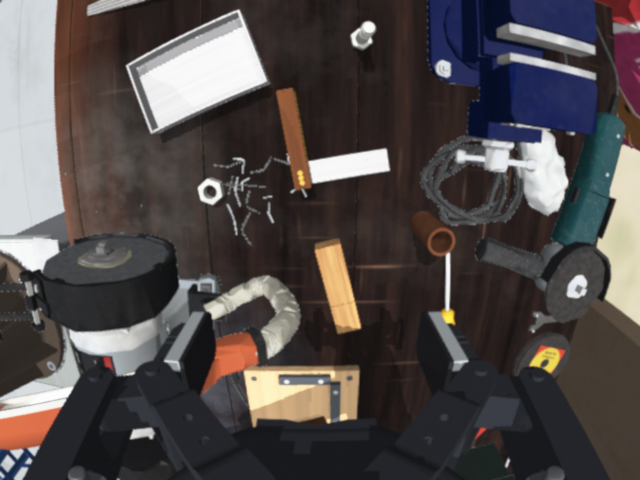

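View pics/w10.png

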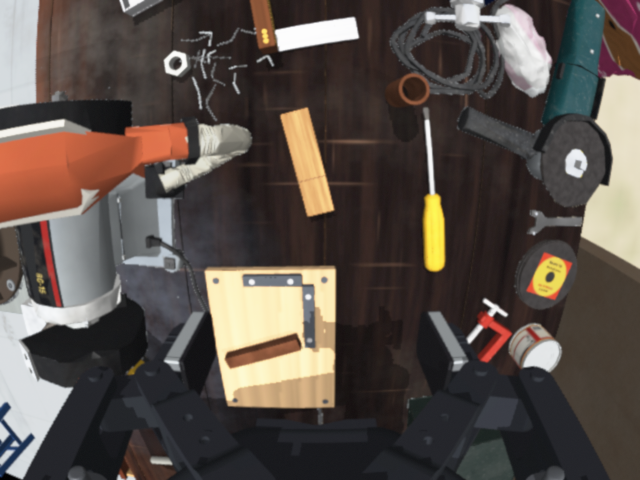

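w11: tray rim corners at (239,12), (270,83), (152,132), (127,66); square stock from (287,90) to (302,188) with the blade out to (388,160); blank around (337,287); nut at (209,190), bolt at (363,36). w10: board at (205..336, 267..408), offcut at (263,350).

```bash
cat >> h.py <<'E'
def load(fn):
    return cv2.imread('pics/'+fn), dict(np.load('pics/'+fn+'.npz'))
E
python3 - <<'E'
from h import *
i0,m0=load('w10.png'); i1,m1=load('w11.png')
def ray(m,px):
    a=cast('wrist',m,px,0)[0]; c=-R.from_rotvec(m['rvec']).as_matrix().T@m['tvec']; d=a-c; return c,d/np.linalg.norm(d)
def tri(p0,p1):
    c0,d0=ray(m0,p0); c1,d1=ray(m1,p1)
    s=np.linalg.lstsq(np.c_[d0,-d1],c1-c0,rcond=None)[0]; a=c0+d0*s[0]; b=c1+d1*s[1]; return ((a+b)/2).round(),np.linalg.norm(a-b).round(1)
print('hose',tri([250,140],[299,303]),'cuff',tri([192,122],[262,335]), 'nut',tri([176,63],[209,190]),'pipe',tri([412,86],[440,238]))
T=cast('wrist',m1,[[239,12],[270,83],[152,132],[127,66]],28); print('tray',T.round(),T.mean(0).round(), np.degrees(np.arctan2(*(T[1]-T[2])[[1,0]])),np.degrees(np.arctan2(*(T[0]-T[3])[[1,0]])),np.linalg.norm(T[1]-T[2]),np.linalg.norm(T[0]-T[1]))
print('stock',cast('wrist',m1,[[277,91],[295,88],[312,185],[294,190]],40).round(),'blade',cast('wrist',m1,[[387,150],[390,170],[311,183],[308,162]],5).round())
arm.reach([590,-60,330],down(0)); arm.reach([590,-212,260],down(0)); im,m=snap('wrist','b0.png'); hsv=cv2.cvtColor(im,cv2.COLOR_RGB2HSV)
def mean(im_,p): print(p,cv2.cvtColor(im_,cv2.COLOR_BGR2HSV)[p[1]-1:p[1]+2,p[0]-1:p[0]+2].reshape(-1,3).mean(0).round())
for p in [(263,350),(250,300),(308,310),(270,280),(320,390)]: mean(i0,p)
for p in [(337,270),(290,130),(350,165),(200,75),(400,350)]: mean(i1,p)
print(current_t())
E
```

```text
hose (array([579., 128., 123.]), np.float64(3.3)) cuff (array([553., 147., 215.]), np.float64(2.7)) nut (array([460., 230.,   7.]), np.float64(1.2)) pipe (array([742., 186.,  77.]), np.float64(0.5))
tray [[507. 452.  28.]
 [545. 361.  28.]
 [393. 310.  28.]
 [359. 400.  28.]] [451. 381.  28.] 18.34466454050171 19.343919157662956 159.8470420788899 98.99326991742164
stock [[554. 350.  40.]
 [575. 353.  40.]
 [594. 239.  40.]
 [573. 234.  40.]] blade [[688. 279.   5.]
 [693. 254.   5.]
 [592. 236.   5.]
 [589. 263.   5.]]
(263, 350) [ 10. 142. 139.]
(250, 300) [ 25.  53. 253.]
(308, 310) [109.  32. 132.]
(270, 280) [107.  30. 128.]
(320, 390) [ 17.  98. 211.]
(337, 270) [ 17. 123. 237.]
(290, 130) [ 11. 151. 134.]
(350, 165) [100.   1. 248.]
(200, 75) [123.   1. 249.]
(400, 350) [ 4. 61. 35.]
3.3917
```

View pics/b0.png

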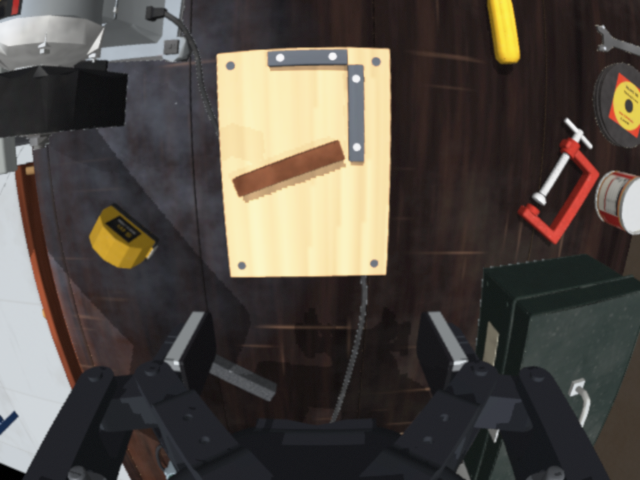

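b0: the board spans (218..391, 47..277); the offcut runs from (235,190) to (343,150); the fence is on the right from (348,65) to (364,160) and the end stop at (268..347, 58).

```bash
cat >> h.py <<'E'
def rect(fn,mask,z,roi):
    """largest blob of mask in roi -> centre, sides, yaw of long side, on plane z"""
    im,m=load(fn); k=np.zeros(mask.shape,np.uint8); x0,y0,x1,y1=roi; k[y0:y1,x0:x1]=mask[y0:y1,x0:x1]
    k=cv2.morphologyEx(k,cv2.MORPH_OPEN,np.ones((3,3)))
    c=max(cv2.findContours(k,cv2.RETR_EXTERNAL,cv2.CHAIN_APPROX_NONE)[0],key=cv2.contourArea)[:,0,:]
    P=cast('wrist',m,c,z)[:,:2]; r=cv2.minAreaRect(P.astype(np.float32)); b=cv2.boxPoints(r)
    e=b[1]-b[0]; f=b[2]-b[1]; L=e if np.linalg.norm(e)>np.linalg.norm(f) else f
    yaw=np.arctan2(L[1],L[0]); yaw=(yaw+0.5)%np.pi-0.5   # in [-0.5, 2.64)
    return np.array(r[0]),np.round(sorted(r[1]),1),yaw,P
E
python3 - <<'E'
from h import *
im,m=load('b0.png'); hsv=cv2.cvtColor(im,cv2.COLOR_BGR2HSV); H,S,V=cv2.split(hsv)
off=((S>110)&(V>60)&(V<190)&(H<16)).astype(np.uint8)*255
c,s,y,_=rect('b0.png',off,35,(218,80,390,260)); print('offcut',c.round(1),s,y)
wood=((V>140)&(S>25)&(H>10)&(H<32)).astype(np.uint8)*255
bc,s,by,_=rect('b0.png',wood,15,(200,30,410,290)); print('board',bc.round(1),s,by)
ax=by-np.pi/2; Rb=np.array([[np.cos(ax),-np.sin(ax)],[np.sin(ax),np.cos(ax)]]); nest=bc+Rb@[45,105]; print('nest',nest.round(1),'yaw',ax)
st=((S<60)&(V<190)&(V>60)).astype(np.uint8)*255
for n,roi in (('fence',(344,66,372,170)),('stop',(262,44,346,72))):
    c,s,y,P=rect('b0.png',st,25,roi); q=(P-nest)@Rb; print(n,c.round(1),s,y,'top-plane box in nest',q.min(0).round(1),q.max(0).round(1))
    P=rect('b0.png',st,15,roi)[3]; q=(P-nest)@Rb; print('  board-plane',q.min(0).round(1),q.max(0).round(1))
E
```

```text
offcut [ 560.7 -173.7] [ 20.4 113.7] 0.34032428
board [ 577.6 -173.2] [179.8 249.3] 1.5884414
nest [620.7 -67.5] yaw 0.017645001
fence [ 628.9 -118.6] [15.3 97.3] 1.5819707 top-plane box in nest [ -0.3 -99.9] [15.2 -2.7]
  board-plane [   0.5 -101. ] [16.5 -1.1]
stop [580.  -61.2] [16.2 76.7] 0.022839606 top-plane box in nest [-78.9  -1.2] [-2.3 15. ]
  board-plane [-80.1   0.4] [-1.5 17.1]
```

```bash
cat >> h.py <<'E'
NEST=np.array([620.7,-67.5]); AX=0.017645
RB=np.array([[np.cos(AX),-np.sin(AX)],[np.sin(AX),np.cos(AX)]])
def nw(x,y,z): return [*(NEST+RB@[x,y]),z+15.]
E
python3 - <<'E'
from h import *
o=down(0.340-np.pi/2)
arm.reach([560.7,-173.7,120],o); jaws.command_gripper(55,80)
print('hit',arm.move_linear([560.7,-173.7,18.5],v=80,until_force=12),current_ee_pos().round(1))
jaws.command_gripper(0,80); arm.pause(.2); print(current_gripper_width(),current_grasp_force())
arm.move_linear([560.7,-173.7,150],v=150); print(current_force(),current_gripper_width())
arm.reach([680,-100,300],o); arm.reach([680,200,300],o); arm.reach([570,340,250],o)
o=down(np.radians(18.8)-np.pi/2); arm.reach([451,381,130],o)
print(current_gripper_width(),current_t()); snap('wrist','t0.png')
E
```

```text
hit False [ 561.  -173.8   19. ]
18.15578001100283 79.31772351264954
[ 1.22799014  1.10933448 -2.2840993 ] 18.198591433295213
18.127230455680767 11.5583
```

```bash
python3 - <<'E'
from h import *
print('hit',arm.move_linear([451,381,40],v=120,until_force=15),current_ee_pos().round(1))
print('hit',arm.move_linear([451,381,6.5],v=25,until_force=6),current_ee_pos().round(1))
jaws.command_gripper(34); arm.pause(.1)
arm.move_linear([451,381,150],v=200)
arm.reach([590,200,300],down(0)); snap('wrist','t1.png'); print(current_t(),current_gripper_width())
E
python3 - <<'E'
from h import *
im,m=load('t1.png'); print((-R.from_rotvec(m['rvec']).as_matrix().T@m['tvec']).round(0)); cv2.imwrite('pics/t1v.png',im)
E
```

```text
hit False [451.5 381.3  40.6]
hit True [450.9 380.9   7.1]
16.55 33.964606513923876
[589. 282. 441.]
```

View pics/t1v.png

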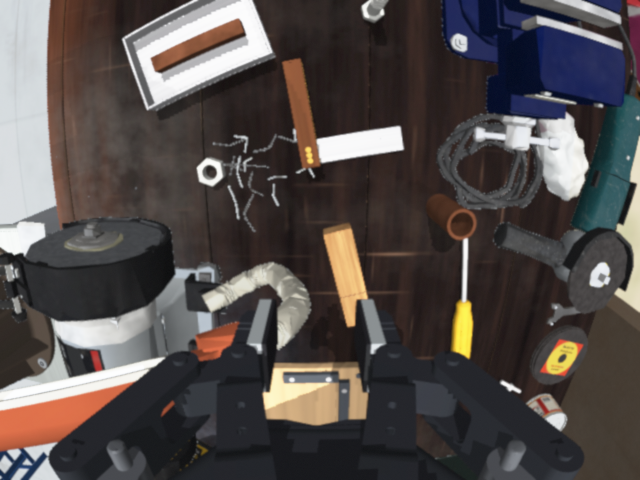

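The offcut lies in the tray at (200,45). Next I measure the square in t1 and the blank from close above.

```bash
python3 - <<'E'
from h import *
arm.reach([633,15,260],down(0)); snap('wrist','k0.png'); jaws.command_gripper(60)
def masks(fn):
    im,m=load(fn); return cv2.split(cv2.cvtColor(im,cv2.COLOR_BGR2HSV)),m
(H,S,V),m=masks('k0.png')
w=((V>140)&(S>70)&(H>8)&(H<30)).astype(np.uint8)*255
a=cast('wrist',m,[[316,130]],26)[0]; print('under px',a.round())
c,s,y,P=rect('k0.png',w,26,(230,10,420,260)); print('blank',c.round(1),s,y)
(H,S,V),m=masks('t1.png')
st=((S>100)&(V>60)&(V<200)&(H<16)).astype(np.uint8)*255
c,s,y,P=rect('t1.png',st,40,(275,50,325,185)); print('stock',c.round(1),s,y)
bl=((S<25)&(V>200)).astype(np.uint8)*255
c,s,y,P=rect('t1.png',bl,5,(318,115,410,170)); print('blade',c.round(1),s,y)
print(current_t())
E
```

```text
under px [632.  91.  26.]
blank [629.   95.3] [ 34.5 129.9] 1.8223853
stock [572.9 293.7] [ 22.  120.7] 1.7503271
blade [639.7 259. ] [27.9 99.5] 0.17362583
17.775
```

```bash
python3 - <<'E'
from h import *
u=np.array([np.cos(1.8224),np.sin(1.8224)]); g=np.array([629,95.3])-32*u
o=down(1.8224-np.pi/2)
arm.reach([*g,130],o); jaws.command_gripper(55,50)
print('hit',arm.move_linear([*g,13.5],v=60,until_force=8),current_ee_pos().round(1))
jaws.command_gripper(0,50); arm.pause(.2); print(current_gripper_width(),current_grasp_force())
if current_gripper_width()>25:
    arm.move_linear([*g,120],v=150)
    o=down(AX); p=nw(-20,-67-32,100); arm.reach(p,o); print(current_gripper_width(),current_t())
    arm.move_linear(nw(-20,-99,30),v=120)
    print('hit',arm.move_linear(nw(-20,-99,12),v=20,until_force=4),current_ee_pos().round(1),nw(-20,-99,13.5))
    snap('wrist','p0.png')
E
```

```text
hit False [637.1  64.3  13.8]
32.523392351996584 50.343754291534424
32.8575660621352 23.025
hit True [ 602.3 -166.8   29. ] [np.float64(602.4498777348216), np.float64(-166.83747045957048), 28.5]
```

View pics/p0.png

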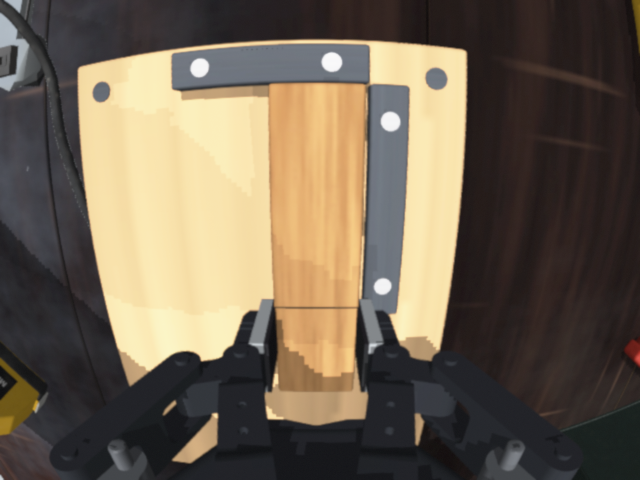

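The blank is on the board, about 2 mm off the fence and end stop (contact edges at (365,90)). I will slide it +y in the grip, release, then nudge it from the front and from the free end.

```bash
python3 - <<'E'
from h import *
z=current_ee_pos()[2]-15
def innest(): return (RB.T@(current_ee_pos()[:2]-NEST)).round(1)
print('y',arm.move_linear(nw(-20,-90,z),v=15,until_force=5),innest())
jaws.command_gripper(50); arm.pause(.1)
arm.move_linear([*current_ee_pos()[:2],110],v=150)
jaws.command_gripper(0,40)
arm.move_linear(nw(-75,-62,60),v=200); arm.move_linear(nw(-75,-62,6),v=100)
print('x',arm.move_linear(nw(-44,-62,6),v=20,until_force=5),innest())
arm.move_linear(nw(-75,-62,6),v=60)
arm.move_linear(nw(-75,-62,50),v=150); arm.move_linear(nw(-17,-175,50),v=200); arm.move_linear(nw(-17,-175,6),v=100)
print('y',arm.move_linear(nw(-17,-136,6),v=20,until_force=5),innest())
arm.move_linear(nw(-17,-175,6),v=80); arm.move_linear(nw(-17,-175,100),v=200)
jaws.command_gripper(60)
arm.reach([600,-175,260],down(0)); snap('wrist','p1.png'); print(current_t())
im,m=load('p1.png'); H,S,V=cv2.split(cv2.cvtColor(im,cv2.COLOR_BGR2HSV))
w=((S>95)&(V>120)&(H>8)&(H<22)).astype(np.uint8)*255; cv2.imwrite('pics/m.png',w)
c,s,y,P=rect('p1.png',w,41,(230,40,420,300)); print('blank',c.round(1),s,y-np.pi/2-AX,(RB.T@(c-NEST)).round(1))
E
```

```text
y True [-20. -98.]
x True [-47.1 -61.8]
y True [ -17.  -141.9]
35.3917
blank [ 600.2 -135.6] [ 53.6 134.9] 0.0988462 [-21.7 -67.7]
```

View pics/p1.png

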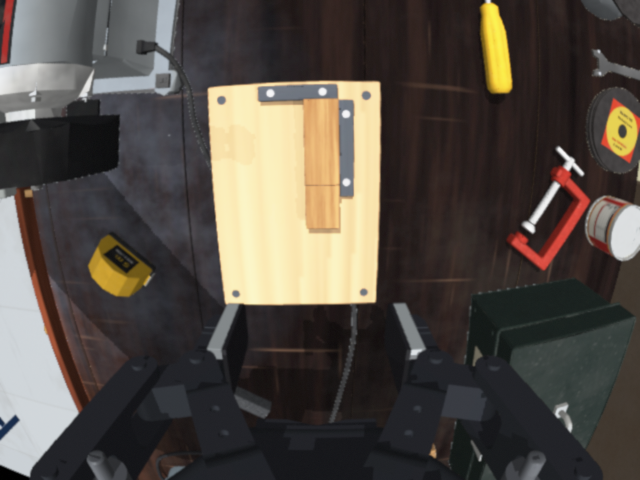

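The blank is seated; its visible corners are (303,97) and (340,229). Next I fetch the square, gripping the stock beside the blade root, where the inner finger stays clear of the blank.

```bash
python3 - <<'E'
from h import *
im,m=load('p1.png'); print('blank corners nest',((cast('wrist',m,[[303,97],[338,98],[340,229],[307,229]],41)[:,:2]-NEST)@RB).round(1))
yw=0.176; u=np.array([np.cos(yw),np.sin(yw)]); v=np.array([-u[1],u[0]]); g=np.array([572.7,293.8])-47*v
o=down(yw)
arm.reach([680,-50,280],down(0)); arm.reach([670,180,280],o); arm.reach([*g,120],o); jaws.command_gripper(46,90)
print('hit',arm.move_linear([*g,10],v=80,until_force=8),current_ee_pos().round(1))
jaws.command_gripper(0,90); arm.pause(.2); print(current_gripper_width(),current_grasp_force())
if current_gripper_width()>12:
    arm.move_linear([*g,60],v=100); arm.move_linear([*g,200],v=200); print(current_gripper_width())
    arm.reach([670,180,280],o); arm.reach([680,-50,280],down(AX)); arm.reach(nw(-47.5,-149,90),down(AX))
    snap('wrist','q0.png'); print(current_gripper_width(),current_t())
E
```

```text
blank corners nest [[ -33.6    0.9]
 [  -0.4   -0.5]
 [   0.6 -130.9]
 [ -32.8 -130.3]]
hit False [581.2 247.6  10.5]
18.488112153230123 88.56793642044067
18.43986523615544
18.558112304847732 44.2333
```

View pics/q0.png

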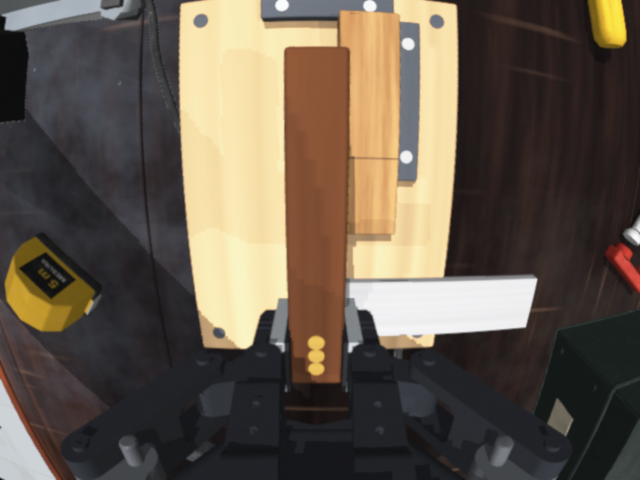

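The square hangs straight in the grip, with stock edges at columns 286 and 348 and the blade's inner edge at row 278. I check its offsets and, if clear, lower and slide it.

```bash
python3 - <<'E'
from h import *
im,m=load('q0.png')
f=lambda px,z:((cast('wrist',m,px,z)[:,:2]-NEST)@RB).round(1)
S_=f([[349,48],[285,48],[288,300],[346,300]],135); B=f([[348,281],[536,276],[525,328]],100); print(S_,B)
inner=S_[0,0]; edge=(B[0,1]+B[1,1])/2; print('clear x',-34-inner,'clear y',-130-edge)
def innest(): return (RB.T@(current_ee_pos()[:2]-NEST)).round(1)
if inner<-34.8 and edge<-130.8:
    arm.move_linear(nw(-47.5,-149,32),v=100)
    print('down',arm.move_linear(nw(-47.5,-149,8),v=20,until_force=4),current_ee_pos()-15)
    snap('wrist','q1.png')
E
```

```text
[[ -37.1  -43.2]
 [ -56.   -43.2]
 [ -56.4 -124.4]
 [ -36.7 -124.4]] [[ -32.9 -133.2]
 [  61.9 -132.9]
 [  63.  -162.8]]
clear x 3.1000000000000014 clear y 3.0500000000000114
down True [ 560.73611166 -232.29467996   10.66774404]
```

```bash
python3 - <<'E'
from h import *
z=10.6
def innest(): return (RB.T@(current_ee_pos()[:2]-NEST)).round(1)
print(innest())
print('x',arm.move_linear(nw(-40,-149,z),v=12,until_force=6),innest()); x=innest()[0]
print('y',arm.move_linear(nw(x,-141,z),v=12,until_force=6),innest())
print(current_force().round(1))
jaws.command_gripper(40); arm.pause(.1); snap('wrist','q2.png')
p=current_ee_pos(); arm.move_linear([p[0],p[1],130],v=120)
arm.reach([590,-225,250],down(0)); snap('wrist','q3.png'); print(current_t())
E
```

```text
[ -47.6 -149. ]
x True [ -47.6 -148.9]
y True [ -47.4 -144.7]
[-1.1 -1.9  5.3]
48.8167
```

View pics/q3.png

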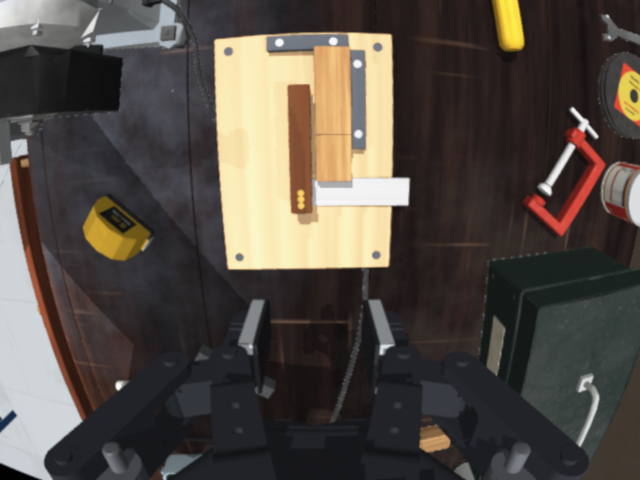

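The +x slide stopped at once on a false trigger, so a gap of about 3 mm remains between the stock and the blank (columns 310–315). The blade is flush (row 181). I push the stock +x with closed fingers.

```bash
python3 - <<'E'
from h import *
def innest(): return (RB.T@(current_ee_pos()[:2]-NEST)).round(1)
jaws.command_gripper(0,40)
arm.reach(nw(-95,-112,80),down(AX)); arm.move_linear(nw(-95,-112,12),v=120); arm.pause(.2)
print('x',arm.move_linear(nw(-64,-112,12),v=15,until_force=7),innest(),current_force().round(1))
arm.move_linear(nw(-95,-112,12),v=80); arm.move_linear(nw(-95,-112,70),v=150)
arm.move_linear(nw(-42,-195,70),v=200); arm.move_linear(nw(-42,-195,12),v=120); arm.pause(.2)
print('y',arm.move_linear(nw(-42,-166,12),v=15,until_force=5),innest(),current_force().round(1))
arm.move_linear(nw(-42,-195,12),v=80); arm.move_linear(nw(-42,-195,100),v=200)
arm.reach([592,-175,230],down(0)); im,m=snap('wrist','q4.png'); print(current_t())
cv2.imwrite('pics/q4c.png',cv2.resize(im[30:280,200:420,::-1],None,fx=2.4,fy=2.4,interpolation=cv2.INTER_CUBIC))
print((-R.from_rotvec(m['rvec']).as_matrix().T@m['tvec']).round())
E
```

```text
x True [ -67.2 -111.9] [ 0.2 -0.4 -1.5]
y True [ -42. -170.] [-0.7 -3.4  2. ]
58.3667
[591. -93. 371.]
```

View pics/q4c.png

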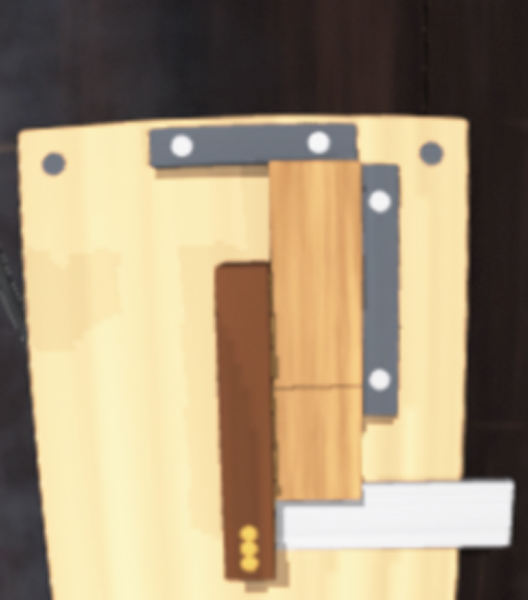

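The stock touches the blank along its front and the blade meets the free end. The contact stops (x −67.2, y −170.0) match flush to within 0.2 mm. I'll do one angle check and hand in.

```bash
python3 - <<'E'
from h import *
im,m=load('q4.png')
f=lambda px,z:(cast('wrist',m,np.array(px)/2.4+[200,30],z)[:,:2]-NEST)@RB
L=lambda a,z,n:(print(n,a2:=f(a,z).round(1).tolist()),np.arctan2(*(np.array(a2[1])-a2[0])))[1]
a=[L([[271,262],[276,578]],55,'stock inner'),L([[217,262],[226,578]],55,'stock outer'),L([[269,160],[276,499]],41,'blank front'),L([[361,160],[362,500]],41,'blank fence side')]
a=np.array(a)-np.pi*np.sign(a); print(a.round(3)); L([[363,482],[513,480]],20,'blade inner'); print(current_t())
if np.ptp(a)<0.035 and abs(a[2:].mean())<0.03: job.close_job(); print('closed')
E
```

```text
stock inner [[-33.3, -37.8], [-33.7, -156.8]]
stock outer [[-52.2, -37.3], [-52.9, -156.5]]
blank front [[-33.4, -0.6], [-33.3, -129.4]]
blank fence side [[-0.1, -0.8], [0.2, -130.4]]
[ 0.003  0.006 -0.001 -0.002]
blade inner [[2.5, -129.4], [66.1, -129.3]]
58.3667
the job is handed in; nothing more can be done
closed
```

I handed the job in at 58.4 s of the 72 s allowed: the offcut is in the tray, and the blank is against the fence and end stop with the try square against it. The last picture puts all measured edges within about 1 mm of flush and the angles within 0.01 rad; no verdict came back.

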